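# Turn the floodlight's shaft flat to the screwdriver and hold its collar there

### The job

A floodlight lies face down in the screwdriving jig with its swivel shaft standing up. Turn the shaft with the fingers until they are closed flush on its flat and the flat squarely faces the tip of the jig's fixed screwdriver; then take the collar that has a set screw, lower it level over the shaft with its screw facing the flat and the screwdriver, and stop with the screw halfway up the flat, clear of the ledge below it. Finish while still gripping the collar there, motionless, ready for the screw to be driven (do not let go), and leave the plain ring, the flanged bush and the cable gland where they are.

Things in the scene. Friction and masses are not known exactly. Their poses are not given: they have to be found in the camera images.
- shaft (a joint): angle of the upright steel swivel shaft in rad: 0 when its flat squarely faces the screwdriver tip, growing anticlockwise seen from above. It starts between 0.5 and 1.9, so it has to be turned clockwise; it stays where it is left (friction about 0.06 N m), with end stops at -1.2 and 3.0.
- flat_mid (a point): point on the shaft's axis halfway up the flat, 105 mm above the table; z up along the axis, x out through the flat (turns with the shaft). Shaft 22 mm across; its top 40 mm (85 to 125 mm above the table) has one flat 7.5 mm from the axis, so 18.5 mm across the flat, 22 mm across the round sides. A 3 mm tapered tip above ends at 128 mm. Below the flat: a half-moon ledge, then round shaft.
- jig: the fixed jig: steel plate 150 mm wide, 12 mm thick; origin on the table under the shaft's axis; y points to the screwdriver. The plate reaches 75 mm behind the axis and 305 mm towards the screwdriver. On it the grey floodlight, face down, about 116 mm across, top 55 mm above the table, then its neck, 42 mm across, top 68 mm.
- flat_face (a point): the shaft's flat, 39 mm high, 16 mm wide, its middle 10 mm (the land, shaft_c2 in the rules) 0.6 mm proud: fingers press on the land only when within about 0.2 rad of flush. This point: middle of the face, 7.5 mm from the axis; x straight out. Fingers feel it by their opening: 18.5 mm when flush, about 20.7 mm at 0.5 rad off, 22 mm beyond 0.9; friction keeps the shaft from swinging flush alone.
- driver_tip (a point): tip of the slim bit (7 mm across) of the jig's fixed horizontal screwdriver, level with the middle of the flat and 100 mm from the shaft's axis, pointing at it. The chuck (26 mm across) begins 142 mm and the black body (40 mm across, top at 125 mm above the table) 170 mm from the axis.
- collar: the loose steel collar lying flat: 40 mm outside, 25 mm bore, 16 mm high, 60 to 130 g. At mid height a dark set screw: head 11 mm thick, out to 30.5 mm from the axis; tip 5 mm thick, reaching into the bore to 9.8 mm from the axis, so it passes the shaft only with the screw over the flat (within about 0.3 rad). Origin: centre of underside; z its axis, x to the screw head. Grip across x, 40 mm.
- collar_mid (a point): centre of the collar, on its axis at mid height, 8 mm above its underside.
- screw_head (a point): outer end of the collar's set screw, 30 mm from the collar's axis at mid height.
- spacer: plain steel ring without a screw, 42 mm outside, 25 mm hole, 16 mm high, lying flat on the table; origin: centre of its underside. A bystander.
- bush: solid steel flanged bush: flange 48 mm across and 6 mm high, then a plug 30 mm across, 26 mm high in all, no hole; origin: centre of its underside. A bystander.
- gland: brass cable gland standing on end, 26 mm across, 40 mm high; origin: centre of its underside. A bystander.
Not all that is in view belongs to the job. What is shaped like the collar but green or yellow is not meant.

How it is judged:
By the outcome, as a careful person would: the job done as asked, in the order asked, and still so for the second after the job is handed in, while the arm keeps its last pose, push and grip.
It also fails if it takes over 58 s, if anything falls off the work surface, if the arm or the gripper's body presses on something with over 40 N, if the wrist force passes 120 N, or if a joint passes its speed limit or range.

### The arm

A 6-joint arm with a two-finger parallel gripper is mounted at the origin on the work surface. World frame = base frame: x ahead of the robot, y to its left, z up, the work surface at z = 0. Lengths are in mm, angles in rad, forces in N, time in s.
With the tool pointing down it reaches from about 425 to 925 mm from the base axis. Payload 12.5 kg.
Tool frame: the origin (TCP) lies at the very end of the fingers, on their centre line; the grasp point (between the pads) lies 19 mm behind it; z points along the fingers, y is the line along which they close (so a half turn about z gives the same grasp; the last joint's range is limited). The gripper opens to 85 mm and grips with 20 to 120 N. Pads are 22 mm wide; open, the fingers measure 114 mm over their backs; the gripper's body (76 mm by 85 mm) begins 54 mm behind the grasp point. The pads swing forward as they close: fully open they stand 13 mm farther back than shut.
Start: joints at [-1.264, 0.491, 1.559, -0, 1.092, -0.106], TCP at [250.758, -572.508, 231.327] pointing down, gripper open.
Joint ranges: [-3.1, 3.1], [-0.84, 2.19], [0.05, 2.79], [-1.13, 4.28], [0.06, 2.93], [-2.69, 2.69]. Speed limits (rad/s): [2.22, 2.22, 2.79, 3.14, 3.14, 3.14].

### API

Orientations are given as a rotation vector (axis times angle).
In Python, from rig import sense, optics, ctrl gives the robot as it stands.
- The arm moves only by the tool send_rows, never from a script. Its argument "plan" is a list that holds one entry, the list of rows, each a list of 7 numbers: the shift along the tool's x, y, z in mm, then the turn, a rotation vector about the tool's x, y, z in rad, then the gripper command: -1 is shut, 1 is fully open, values between are in proportion. A call has 1 to 5 rows; each row is the pose to reach, as a shift and turn from the pose commanded when the call began, along the tool's axes at that moment; what a row does not reach only later rows make up. A row lasts 1/8 s, in which the tool goes at most 62.5 mm and 10.7 degrees, less where a joint would pass 70% of its speed; a pose out of reach is approached as far as the arm can. A call with a gripper value outside its range is refused whole. The fingers move at their own pace and stop on an object; the grip force is fixed at half the most. Time passes only in rows, so rows that repeat a pose let the fingers close. It gives the time, the measured TCP pose, the force, the opening and the grip force at its end, in the units of the state.
- sense(): the state, without advancing time (a new reading comes with each control period).
- optics.get_image(name): name is "scene" or "top" or "wrist"; returns (picture, depth): 420x560x3 uint8, red, green, blue; 420x560 float32, mm along the optical axis (not along the pixel's ray), 0 where there is no reading.
- optics.camera_params(name): a dict with "fx", "fy", "cx", "cy" (pixels), "rvec" (rotation vector, rad) and "tvec" (3), from world to camera coordinates, as OpenCV has them. Camera axes: x right, y down, z forward; pixel columns grow to the right and rows downward; lengths in mm; the calibration is good to about 2 mm. A picture is of the moment at which its call begins: read the wrist's pose just before it. camera_params takes no time and is no camera call; for the wrist camera it gives the pose at the moment of the call.
- ctrl.close_job(): hands the job in; it is judged then, once.
Trained networks look in the newest picture that a camera, given by its name, has taken for a name from the list of things; names that differ only in an ending like _2 or _b are one class to them, and where a whole thing is asked for, a point or a joint stands for the part that bears it (a point fixed in the world has none). Each returns a list of dicts, best first, with "confidence" (0 to 1); they miss things now and then, are a little off and sometimes report something else, mostly with a low value. They report only what shows in the picture. A call takes as long as a camera call. They do not tell look-alikes from the thing itself.
- optics.look_for(camera, query): "xyz" ([x, y, z] in mm, in world coordinates, good to about 4 mm: the middle of the surface that is visible of it).
- optics.outline_of(camera, query): "mask" (420x560 bool, what is visible of it).
- optics.tip_of(camera, query): "xyz" ([x, y, z] in mm, in world coordinates, good to about 4 mm: a listed point, or the origin of a listed thing).
The state is a dict: "t": time; "qpos": joint angles; "joint_velocities": joint speeds; "joint_torque": joint torques, N m; "ee_pos": TCP position; "tool_rot": TCP orientation; "force": force on the tool from outside, world axes, zero at the start; "torque": the same for the moment, N m; "opening": finger opening in mm; "grip_force": force on a finger pad.
Only numpy, scipy, OpenCV 4.12 (cv2) and the standard library are available. Lean on these libraries where they do the work, as an engineer would, in place of code of your own. Each camera call takes 0.05 s, during which the arm holds its last target. There are 200 camera calls.

## Working session

There is one attempt and no reset: what is moved stays moved. The work goes in short steps, Python scripts to look and compute and a tool call to move; the robot and the scene stay as the last step left them, time stands still between calls to the robot, and variables do not carry over. Pictures are saved under pics/ and viewed, at most 12 in all, crops included, and the job is handed in when it is done.

Besides the shell and the picture viewer there is one more tool, called after "Emit:" as name([rows], argument=value, ...), one row to a line, values as JSON. send_rows: Moves the arm, as the interface text tells. Its arguments: {"type":"object","properties":{"plan":{"type":"array"}},"required":["plan"]}

```bash
mkdir -p pics; cat > h.py <<'E'
import numpy as np, cv2
from rig import sense, optics, ctrl
from scipy.spatial.transform import Rotation as R
def grab(n,save=None):
    im,d=optics.get_image(n); p=optics.camera_params(n)
    if save: cv2.imwrite('pics/'+save,im[:,:,::-1])
    return im,d,p
def cloud(d,p):
    v,u=np.mgrid[:d.shape[0],:d.shape[1]]
    c=np.stack([(u-p['cx'])/p['fx']*d,(v-p['cy'])/p['fy']*d,d],-1)
    Rm=R.from_rotvec(p['rvec']).as_matrix()
    w=(c-np.array(p['tvec']))@Rm
    w[d==0]=np.nan
    return w
def proj(X,p):
    return cv2.projectPoints(np.float64(X).reshape(-1,1,3),np.float64(p['rvec']),np.float64(p['tvec']),np.array([[p['fx'],0,p['cx']],[0,p['fy'],p['cy']],[0,0,1.]]),None)[0].reshape(-1,2)
E
python3 - <<'E'
from h import *
s=sense(); print(s['t'],s['ee_pos'],s['tool_rot'],s['opening'])
a,d,p=grab('top'); b,_,q=grab('scene')
cv2.imwrite('pics/top0.png',a[:,:,::-1]);cv2.imwrite('pics/scene0.png',b[:,:,::-1])
for n in ['collar','screw_head','flat_mid','driver_tip','jig','spacer','bush','gland','flat_face']:
    for c,pp in (('top',p),('scene',q)):
        for r in optics.tip_of(c,n)[:3]: print(n,c,np.round(r['xyz'],1),round(r['confidence'],2),proj(r['xyz'],pp).round())
E
```

```text
0.0 [ 250.66953098 -572.26362753  230.72297035] [-3.07378910e+00 -6.43655668e-01  2.00180486e-04] 85.26150008686051
collar top [ 377.1 -156.9   -1. ] 0.76 [[332. 260.]]
collar top [ 450.1 -100.6   -2. ] 0.63 [[306. 229.]]
collar top [549.1 -88.4  -0.8] 0.56 [[300. 185.]]
collar scene [ 382.5 -160.    -1.7] 0.78 [[201. 206.]]
collar scene [ 4.447e+02 -9.600e+01 -4.000e-01] 0.7 [[239. 220.]]
collar scene [378.2 -42.6   2.6] 0.57 [[252. 187.]]
screw_head top [ 394.8 -138.1    8.9] 0.73 [[324. 253.]]
screw_head top [521.7 -79.    7.6] 0.61 [[296. 197.]]
screw_head top [378.9 -11.9   8.3] 0.58 [[268. 261.]]
screw_head scene [ 397.6 -132.7   13. ] 0.8 [[215. 204.]]
screw_head scene [456.  -65.    7.7] 0.6 [[255. 218.]]
screw_head scene [515.9 -76.6  11.8] 0.57 [[260. 242.]]
flat_mid scene [581.9 109.1 102. ] 0.72 [[365. 216.]]
driver_tip top [555.2 209.7 104.4] 0.58 [[156. 178.]]
driver_tip scene [551.5 211.7 106.7] 0.95 [[406. 185.]]
jig top [582.5 113.9  -0.8] 0.71 [[212. 172.]]
jig scene [582.8 111.8  -3.1] 0.64 [[358. 243.]]
spacer top [ 628.2 -162.7   -3.3] 0.45 [[331. 151.]]
spacer scene [ 631.2 -161.5   -1.8] 0.62 [[239. 311.]]
bush top [ 478.9 -265.3   -1.8] 0.63 [[378. 215.]]
bush scene [ 478.7 -267.     2.1] 0.85 [[163. 260.]]
gland top [ 436.6 -364.7    1.2] 0.47 [[422. 233.]]
gland scene [ 439.  -361.4    0. ] 0.73 [[112. 260.]]
flat_face top [570.6 111.8 107.2] 0.58 [[204. 170.]]
flat_face scene [573.4 113.4 101.8] 0.5 [[365. 212.]]
```

```bash
python3 - <<'E'
import cv2
a=cv2.imread('pics/top0.png');b=cv2.imread('pics/scene0.png')
cv2.imwrite('pics/top1.png',cv2.resize(a[100:310,130:410],(800,600)))
cv2.imwrite('pics/sc1.png',cv2.resize(b[140:350,160:440],(800,600),interpolation=cv2.INTER_CUBIC))
E
```

```text
(no output)
```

View pics/top1.png

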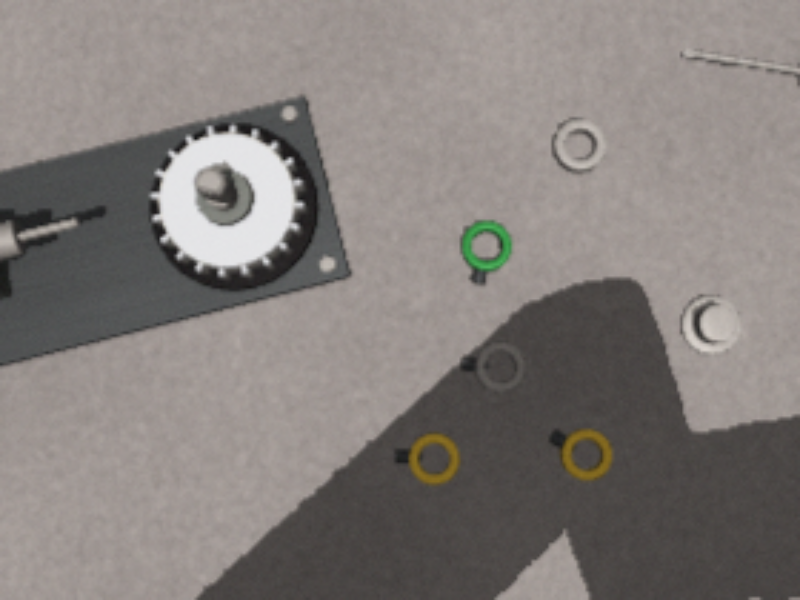

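View pics/sc1.png

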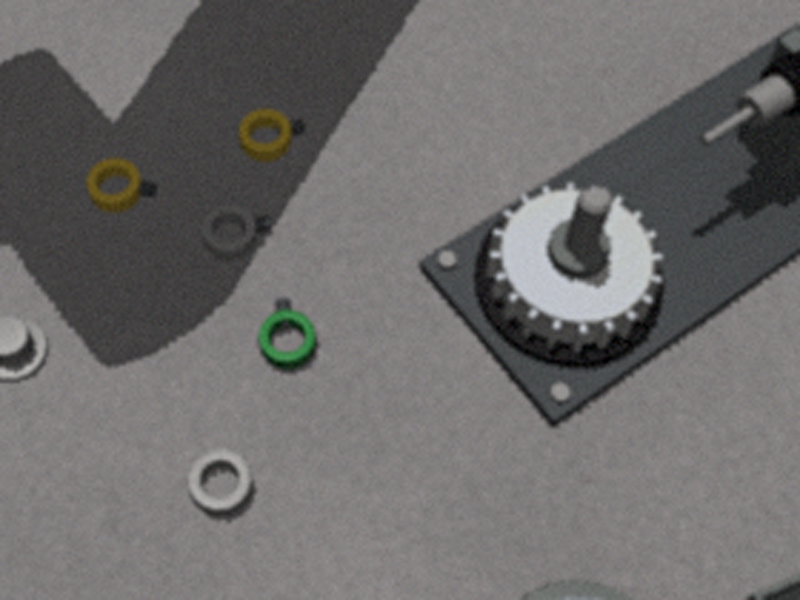

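Candidates in the top crop: the steel collar is at (500,366) in shadow, with its dark screw to the left. The others are yellow at (434,458) and (587,455), green at (487,245), and the plain ring at (578,145) with no screw. The steel one is the target, at about world (450,-100). The shaft comes first, so I'll move there and look with the wrist camera.

```bash
cat >> h.py <<'E'
def down(a):  # tool down, tool y axis along world angle a (deg)
    a=np.radians(a); y=np.array([np.cos(a),np.sin(a),0]); z=np.array([0,0,-1.]); x=np.cross(y,z)
    return R.from_matrix(np.stack([x,y,z],1))
def yaw(): 
    y=R.from_rotvec(sense()['tool_rot']).as_matrix()[:,1]; return np.degrees(np.arctan2(y[1],y[0]))
def goto(pos,a):
    s=sense(); T=R.from_rotvec(s['tool_rot'])
    sh=T.inv().apply(np.array(pos)-s['ee_pos']); rv=(T.inv()*down(a)).as_rotvec()
    return sh.round(1), rv.round(3)
E
python3 - <<'E'
from h import *
s=sense(); T=R.from_rotvec(s['tool_rot']); print('yaw',yaw(),s['qpos'])
p=optics.camera_params('wrist'); C=R.from_rotvec(p['rvec']).inv(); c=-C.apply(p['tvec'])
print('cam in tool',T.inv().apply(c-s['ee_pos']),(T.inv()*C).as_matrix().round(3),p['fx'],p['cx'],p['cy'])
# axis from top depth
a,d,p=grab('top'); w=cloud(d,p)
m=(np.abs(w[...,0]-580)<40)&(np.abs(w[...,1]-112)<40)&(w[...,2]>115); print(m.sum(),np.nanmean(w[m],0),np.nanmin(w[m],0),np.nanmax(w[m],0))
for f in (0,40,-40,15,90): print(goto([582,112,260],f))
print(proj([582,112,128],p))
E
```

```text
yaw -66.35098376247306 [-1.26363756e+00  4.90883841e-01  1.55893326e+00 -3.60383569e-07
  1.09171473e+00 -1.05594265e-01]
cam in tool [  81.84983174    0.98169111 -141.42829328] [[ 0.001 -0.947 -0.322]
 [ 1.     0.002 -0.001]
 [ 0.001 -0.322  0.947]] 295.5857031490933 280.1759901469011 211.91298743851223
98 [580.53151254 110.43567339 125.85880037] [572.04573584 100.81219343 115.57463485] [591.60166647 121.38822739 130.95698463]
(array([ 578. , -494.1,  -28.7]), array([ 0.   ,  0.   , -1.158]))
(array([ 578. , -494.1,  -28.7]), array([ 0.   ,  0.   , -1.856]))
(array([ 578. , -494.1,  -28.7]), array([ 0.  ,  0.  , -0.46]))
(array([ 578. , -494.1,  -28.7]), array([ 0.  ,  0.  , -1.42]))
(array([ 578. , -494.1,  -28.7]), array([-0.   ,  0.   , -2.729]))
[[202.33286945 162.1659455 ]]
```

```bash
python3 - <<'E'
import numpy as np
v=np.array([578,-494.]);tot=-2.38
for k in range(3):
    a=-tot/3*k; c,s=np.cos(a),np.sin(a); print(np.array([[c,-s],[s,c]])@v/3, tot/3)
E
```

```text
[ 192.66666667 -164.66666667] -0.7933333333333333
[252.50776147  21.80334728] -0.7933333333333333
[161.58837287 195.25561019] -0.7933333333333333
```

Emit:
send_rows([
  [[39,-33,0,0,0,-0.16,0],[77,-66,0,0,0,-0.32,0],[116,-99,0,0,0,-0.48,0],[154,-132,0,0,0,-0.64,0],[193,-165,0,0,0,-0.79,0]],
])

```text
t: 1.68
ee_pos: [361.9, -342.5, 231.5]
tool_rot: [2.586, 1.783, 0.0]
force: [1.1, -0.4, -0.1]
opening: 42.6
grip_force: 0.0
```

Emit:
send_rows([
  [[50,4,0,0,0,-0.16,0],[101,9,0,0,0,-0.32,0],[151,13,0,0,0,-0.48,0],[202,17,0,0,0,-0.64,0],[252,22,0,0,0,-0.79,0]],
])

```text
t: 2.3
ee_pos: [473.1, -115.2, 231.5]
tool_rot: [1.7, 2.641, 0.0]
force: [-0.1, -0.6, 0.4]
opening: 42.7
grip_force: 0.0
```

Emit:
send_rows([
  [[32,39,0,0,0,-0.16,0],[65,78,0,0,0,-0.32,0],[97,117,0,0,0,-0.48,0],[129,156,0,0,0,-0.64,0],[162,195,0,0,0,-0.79,0]],
])

```text
t: 2.92
ee_pos: [584.7, 112.6, 231.4]
tool_rot: [0.552, 3.092, -0.0]
force: [1.4, -1.0, 0.4]
opening: 42.4
grip_force: 0.0
```

```bash
python3 - <<'E'
from h import *
s=sense(); print(s['t'],s['ee_pos'],yaw(),s['opening'])
a,d,p=grab('wrist','w1.png'); w=cloud(d,p); np.savez('w1.npz',w=w,a=a)
for lo,hi in ((70,82),(90,100),(100,110),(110,122),(125,130)):
    m=(np.hypot(w[...,0]-582,w[...,1]-112)<25)&(w[...,2]>lo)&(w[...,2]<hi)
    q=w[m][:,:2]; print(lo,len(q))
    if len(q)>10: print(q.mean(0),q.min(0),q.max(0))
for n in ['flat_face','flat_mid','driver_tip','jig']:
    for r in optics.tip_of('wrist',n)[:2]: print(n,np.round(r['xyz'],1),round(r['confidence'],2))
E
```

```text
2.925 [584.68977338 112.57443053 231.36699522] 69.74056696221004 42.408964798956895
70 54
[573.35801736 119.4898986 ] [570.44607552 106.73314029] [581.36936923 126.60610253]
90 55
[575.31744022 118.05108501] [572.84832614 106.54432143] [583.23074058 126.55958106]
100 64
[574.96928072 117.79808484] [572.59083449 107.10620981] [581.74189895 126.47512334]
110 80
[575.39957005 118.02223793] [572.65403735 106.26285052] [592.3055238  126.46009503]
125 297
[582.09598245 115.17464423] [573.41519409 106.06424777] [591.36751893 124.56007165]
flat_face [579.9 109.6 103.8] 0.67
flat_mid [579.5 109.3 109.3] 0.57
driver_tip [560.7 212.1 108.6] 0.86
jig [580.7 110.6  -2.5] 0.63
```

View pics/w1.png

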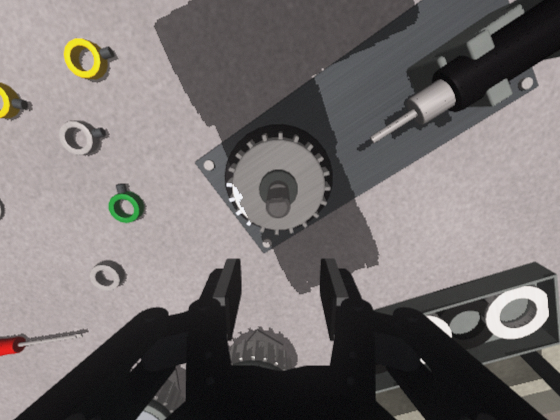

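The wrist view shows the shaft at (277,195) and the driver bit tip at (372,140). The steel collar is at (80,137), with its screw to the right. Next I fit the axis, the flat and the driver direction from depth.

```bash
cat > fit.py <<'E'
from h import *
from scipy.optimize import least_squares
def near(w,c,r,lo,hi):
    return w[(np.hypot(w[...,0]-c[0],w[...,1]-c[1])<r)&(w[...,2]>lo)&(w[...,2]<hi)]
def analyse(w,c):
    lowp=near(w,c,16,69.5,83)[:,:2]; up=near(w,c,16,88,122)[:,:2]
    f=lambda v:np.r_[np.hypot(*(lowp-v).T)-11]
    c1=least_squares(f,c,loss='soft_l1').x
    # joint fit: D-section
    def g(v):
        dl=np.hypot(*(lowp-v[:2]).T)-11
        q=up-v[:2]; n=np.array([np.cos(v[2]),np.sin(v[2])])
        du=np.maximum(np.hypot(*q.T)-11, q@n-7.5)
        return np.r_[dl,du]
    best=min((least_squares(g,[*c1,a],loss='soft_l1') for a in np.arange(-3,3.2,.3)),key=lambda r:r.cost)
    print('lower c',c1,'joint',best.x[:2],'flat deg',np.degrees(best.x[2]),'cost',best.cost,len(lowp),len(up))
    top=near(w,c,14,126.5,131)[:,:2]; print('top mean',top.mean(0)); 
    t=(top-top.mean(0)); print('top 2nd-moment',np.linalg.eigh(np.cov(t.T)))
    ch=near(w,[540,260],60,112,122)
    return best.x
def driver(w,c):
    m=(w[...,2]>95)&(w[...,2]<119)
    q=w[m][:,:2]; r=np.hypot(*(q-c).T); an=np.degrees(np.arctan2(q[:,1]-c[1],q[:,0]-c[0]))
    for lo,hi in ((97,140),(144,168)):
        k=(r>lo)&(r<hi)&(an>90)&(an<125)
        if k.sum()>5: print('driver',lo,k.sum(),'mean ang',an[k].mean(),'mid ang',(an[k].min()+an[k].max())/2,'rmin',r[k].min())
    pl=(w[...,2]>8)&(w[...,2]<15)&(np.hypot(w[...,0]-c[0],w[...,1]-c[1])<330)
    hull=cv2.minAreaRect(w[pl][:,:2].astype(np.float32)); print('plate',hull)
if __name__=='__main__':
    w=np.load('w1.npz')['w']; x=analyse(w,np.array([582,114.])); driver(w,x[:2])
    t,d,p=grab('top'); driver(cloud(d,p),x[:2])
E
python3 fit.py
```

```text
lower c [581.71180409 115.62328214] joint [581.76267955 115.49965937] flat deg -194.11059925354851 cost 17.46137502684747 66 210
top mean [582.33289011 116.06116887]
top 2nd-moment EighResult(eigenvalues=array([12.86863904, 20.12686634]), eigenvectors=array([[-0.95421643,  0.29911704],
       [ 0.29911704,  0.95421643]]))
driver 97 406 mean ang 104.45271332892001 mid ang 104.26212038299767 rmin 99.61579560984909
driver 144 977 mean ang 105.04264018055683 mid ang 104.22184462672831 rmin 144.01845031558312
plate ((644.1463623046875, 94.81057739257812), (616.4763793945312, 479.29693603515625), 75.91897583007812)
plate ((633.1600952148438, 65.47708129882812), (651.700439453125, 341.4314270019531), 47.05805969238281)
```

```bash
python3 - <<'E'
from fit import *
s=sense(); print(s['t'],s['ee_pos'],yaw(),s['joint_velocities'].round(3) if hasattr(s['joint_velocities'],'round') else s['joint_velocities'])
a,d,p=grab('wrist'); w=cloud(d,p); x=analyse(w,np.array([582,114.])); driver(w,x[:2])
t,d,p=grab('top'); wt=cloud(d,p); q=near(wt,[582,112],20,118,133); print('top cam',q.mean(0),len(q), q.min(0),q.max(0))
t,d,p=grab('scene'); wt=cloud(d,p); analyse(wt,np.array([582,112.]))
print(goto([581.8,114,230],-15))
E
```

```text
3.225 [583.72367273 110.3242584  231.22766042] 69.36913836257561 [-0.012 -0.006  0.002  0.    -0.    -0.002]
lower c [579.73734992 110.73088328] joint [579.87053829 110.72414637] flat deg 165.33245821346625 cost 17.161837098285467 64 207
top mean [580.40794248 110.55139047]
top 2nd-moment EighResult(eigenvalues=array([13.55777905, 18.44672514]), eigenvectors=array([[-0.98415255,  0.17732387],
       [ 0.17732387,  0.98415255]]))
driver 97 401 mean ang 103.86819293270639 mid ang 103.71480341376913 rmin 99.89705593123294
driver 144 978 mean ang 104.51060407821151 mid ang 103.71454185292049 rmin 144.009351441981
plate ((642.1161499023438, 89.2496337890625), (615.829345703125, 478.6346435546875), 75.30883026123047)
top cam [579.72764785 102.58270443 124.70000206] 13 [573.08632318 101.17018991 119.20699274] [586.46437501 103.65262093 129.0711638 ]
lower c [580.50960715 110.81520459] joint [580.4576767  110.93449741] flat deg 152.73108284638448 cost 29.697652894199475 47 121
top mean [582.57701996 111.35996649]
top 2nd-moment EighResult(eigenvalues=array([15.82482724, 22.17178726]), eigenvectors=array([[-0.86619052, -0.4997139 ],
       [-0.4997139 ,  0.86619052]]))
(array([3.4, 3. , 1.5]), array([0.   , 0.   , 1.472]))
```

Emit:
send_rows([
  [[3.6,-0.8,0,0,0,0.18,0],[3.6,-0.8,0,0,0,0.36,0],[3.6,-0.8,0,0,0,0.54,0],[3.6,-0.8,0,0,0,0.72,0],[3.6,-0.8,0,0,0,0.74,0]],
])

```text
t: 4.0
ee_pos: [580.4, 110.8, 231.5]
tool_rot: [1.642, 2.678, 0.0]
force: [-0.2, -0.0, -1.6]
opening: 42.7
grip_force: 0.0
```

Emit:
send_rows([
  [[0,0,0,0,0,0.18,0],[0,0,0,0,0,0.36,0],[0,0,20,0,0,0.54,0],[0,0,40,0,0,0.72,0],[0,0,50,0,0,0.735,0]],
])

```text
t: 4.62
ee_pos: [580.2, 111.1, 180.5]
tool_rot: [-2.491, -1.914, 0.001]
force: [0.1, -0.3, 0.7]
opening: 42.4
grip_force: 0.0
```

Emit:
send_rows([
  [[0,0,0,0,0,0,0],[0,0,0,0,0,0,0]],
])

```text
t: 4.88
ee_pos: [580.8, 111.4, 182.0]
tool_rot: [2.49, 1.914, 0.001]
force: [0.4, -0.5, -0.3]
opening: 43.0
grip_force: 0.0
```

```bash
python3 - <<'E'
from fit import *
s=sense(); print(s['t'],s['ee_pos'],yaw(),s['opening'])
a,d,p=grab('wrist','w2.png'); w=cloud(d,p); x=analyse(w,np.array([580,111.])); driver(w,x[:2])
print(goto([*x[:2],88],np.degrees(x[2])))
# independent driver line: bit + chuck centreline
m=(w[...,2]>100)&(w[...,2]<119); q=w[m][:,:2]; r=np.hypot(*(q-x[:2]).T);an=np.degrees(np.arctan2(q[:,1]-x[1],q[:,0]-x[0]))
k=(r>97)&(r<168)&(an>90)&(an<120); L=q[k]; print('line',cv2.fitLine(L.astype(np.float32),cv2.DIST_HUBER,0,.01,.01).ravel(), len(L))
E
```

```text
4.875 [580.76758635 111.37739926 181.97113601] -14.90029433917992 43.02573343816613
lower c [580.31830024 110.73809225] joint [580.31423237 110.69606813] flat deg -195.2647653021215 cost 7.251183546102004 101 299
top mean [581.34696313 110.7135568 ]
top 2nd-moment EighResult(eigenvalues=array([14.40650643, 19.31749538]), eigenvectors=array([[-0.9113983 ,  0.41152537],
       [ 0.41152537,  0.9113983 ]]))
driver 97 696 mean ang 103.28477497759425 mid ang 103.40174713156422 rmin 99.86978179986494
driver 144 1609 mean ang 103.14793536251223 mid ang 103.48953164079978 rmin 144.00308602845138
plate ((631.9400024414062, 54.60931396484375), (480.3584289550781, 446.052490234375), 80.49927520751953)
(array([-0.8, -0.3, 94. ]), array([ 0.000e+00,  2.000e-03, -3.136e+00]))
line [ 2.4067792e-01 -9.7060502e-01  5.4863464e+02  2.4562599e+02] 2736
```

View pics/w2.png

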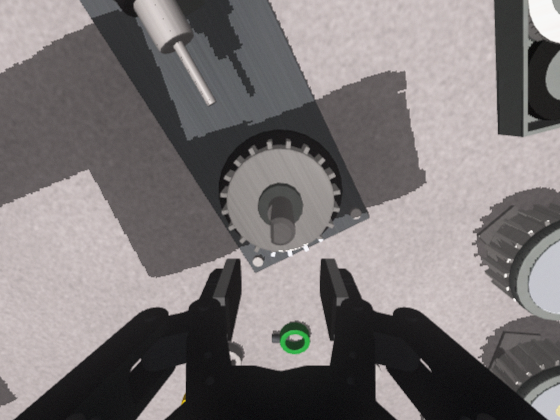

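Emit:
send_rows([
  [[-0.8,-0.3,40,0,0,0,0],[-0.8,-0.3,80,0,0,0,0],[-0.8,-0.3,92,0,0,0,0],[-0.8,-0.3,92,0,0,0,0],[-0.8,-0.3,92,0,0,0,-0.3]],
])

```text
t: 5.55
ee_pos: [580.7, 110.8, 90.8]
tool_rot: [2.492, 1.911, 0.003]
force: [0.2, 0.5, -0.7]
opening: 30.0
grip_force: 0.0
```

Emit:
send_rows([
  [[0,0,0,0,0,0,-1],[0,0,0,0,0,0,-1],[0,0,0,0,0,0,-1],[0,0,0,0,0,0,-1],[0,0,0,0,0,0,-1]],
])

```text
t: 6.18
ee_pos: [582.0, 110.5, 91.1]
tool_rot: [2.491, 1.909, 0.007]
force: [6.2, -2.4, 2.2]
opening: 17.5
grip_force: 59.0
```

```bash
python3 - <<'E'
from h import *
s=sense(); print(s)
print(yaw())
E
```

```text
{'t': 6.175, 'qpos': array([ 7.63055544e-02,  6.14480367e-01,  1.77597370e+00, -6.18578439e-04,
        7.45478499e-01,  3.39862997e-01]), 'joint_velocities': array([-0.00034048,  0.00151256,  0.00011369, -0.00132466, -0.00150148,
       -0.00073696]), 'joint_torque': array([ 2.15155430e+00, -6.06315637e+01, -1.50358039e+01,  3.88410548e-01,
        1.14244681e+00, -1.62321981e-02]), 'ee_pos': array([582.01939822, 110.48263531,  91.14316227]), 'tool_rot': array([2.49090186, 1.90875576, 0.00708133]), 'force': array([ 6.24694187, -2.3762614 ,  2.17923212]), 'torque': array([-2.40643681e-01, -6.88470820e-01, -2.43618505e-04]), 'grip_force': 58.97944105323404, 'opening': 17.45258239422721}
-15.074989318551815
```

Emit:
send_rows([
  [[-0.2,1.7,0,0,0,0.12,-1],[-0.4,1.7,0,0,0,0.24,-1],[-0.6,1.6,0,0,0,0.36,-1],[-0.8,1.6,0,0,0,0.48,-1],[-0.9,1.5,0,0,0,0.53,-1]],
])

```text
t: 6.8
ee_pos: [581.4, 109.9, 91.1]
tool_rot: [2.908, 1.188, 0.003]
force: [-3.3, 2.1, 7.8]
opening: 17.3
grip_force: 59.8
```

Emit:
send_rows([
  [[-0.2,0,0,0,0,0.12,-1],[-0.4,-0.1,0,0,0,0.24,-1],[-0.6,-0.1,0,0,0,0.36,-1],[-0.8,-0.2,0,0,0,0.48,-1],[-0.9,-0.2,0,0,0,0.537,-1]],
])

```text
t: 7.42
ee_pos: [580.5, 109.7, 91.1]
tool_rot: [-3.119, -0.373, -0.003]
force: [-4.9, 5.1, 9.7]
opening: 17.5
grip_force: 59.9
```

Emit:
send_rows([
  [[0,0,0,0,0,0,-1],[0,0,0,0,0,0,-1]],
])

```text
t: 7.68
ee_pos: [580.4, 109.7, 91.1]
tool_rot: [-3.118, -0.377, -0.002]
force: [-4.3, 4.6, 9.1]
opening: 17.4
grip_force: 59.8
```

```bash
python3 - <<'E'
from fit import *
s=sense(); print(s['t'],s['ee_pos'],yaw(),s['opening'],s['force'],s['torque'])
a,d,p=grab('wrist','w3.png'); w=cloud(d,p); C=np.array([580.3,110.7])
driver(w,C)
m=(w[...,2]>100)&(w[...,2]<119); q=w[m][:,:2]; r=np.hypot(*(q-C).T);an=np.degrees(np.arctan2(q[:,1]-C[1],q[:,0]-C[0]))
k=(r>97)&(r<168)&(an>90)&(an<120); L=q[k]; print('line',cv2.fitLine(L.astype(np.float32),cv2.DIST_HUBER,0,.01,.01).ravel(), len(L))
# jig plate direction by edges
pl=((w[...,2]>9)&(w[...,2]<15)).astype(np.uint8)*255
cv2.imwrite('pics/pl.png',pl)
E
```

```text
7.675 [580.42012815 109.74438915  91.07774124] -76.20264766097071 17.40607517730101 [-4.26566745  4.60609843  9.09581907] [ 0.92480779  0.71924623 -0.05465759]
driver 97 1187 mean ang 102.96427939112822 mid ang 103.5220062928381 rmin 98.35266562091901
plate ((572.2658081054688, 120.23688507080078), (172.5658416748047, 443.68218994140625), 9.144001007080078)
line [ 2.4668865e-01 -9.6909481e-01  5.5437958e+02  2.2416942e+02] 1261
```

View pics/w3.png

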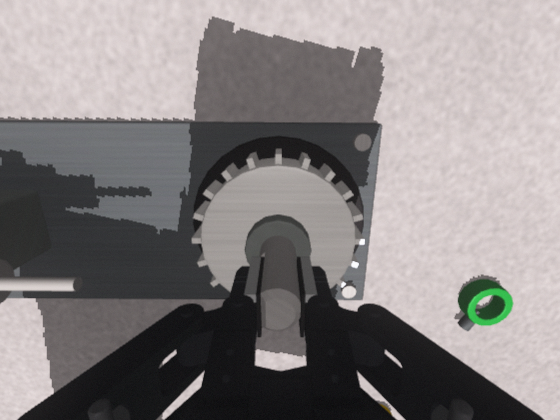

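The plate's edges (row 121 at top, row 298 at bottom) run along the image x axis, which is the finger line. The yaw is therefore nearly exact. I check it with an edge fit.

```bash
python3 - <<'E'
from h import *
im=cv2.imread('pics/w3.png').astype(int).sum(2); p=optics.camera_params('wrist')
Rm=R.from_rotvec(p['rvec']).as_matrix(); o=-Rm.T@p['tvec']
def world(uv):
    v=np.c_[(uv[:,0]-p['cx'])/p['fx'],(uv[:,1]-p['cy'])/p['fy'],np.ones(len(uv))]@Rm
    return (o+v*((12-o[2])/v[:,2])[:,None])[:,:2]
for cols,rows,sg in (((220,370),(110,135),-1),((100,190),(110,135),-1),((85,225),(288,308),1)):
    g=np.gradient(im.astype(float),axis=0)*sg
    uv=[]
    for c in range(*cols):
        x=np.clip(g[rows[0]:rows[1],c],0,None)**2; uv.append((c,rows[0]+(x*np.arange(len(x))).sum()/x.sum()))
    W=world(np.array(uv)); l=cv2.fitLine(W.astype(np.float32),cv2.DIST_HUBER,0,.01,.01).ravel()
    print(np.degrees(np.arctan2(l[1],l[0]))%180, 'axis dist',(l[1]*(580.3-l[2])-l[0]*(110.7-l[3])))
E
```

```text
103.57767 axis dist 74.95824
103.30927 axis dist 76.087616
103.610214 axis dist -73.70557
```

Emit:
send_rows([
  [[0,0,0,0,0,0,0.2],[0,0,0,0,0,0,0.2],[0,0,0,0,0,0,0.2],[0,0,-50,0,0,0,0.2],[0,0,-100,0,0,0,0.2]],
])

```text
t: 8.35
ee_pos: [580.2, 108.9, 190.1]
tool_rot: [3.119, 0.377, -0.002]
force: [0.5, -0.2, 0.4]
opening: 51.2
grip_force: 0.0
```

```bash
python3 - <<'E'
from fit import *
s=sense(); print(s['t'],s['ee_pos'],s['opening'],s['force'],goto([450,-100,150],0)); t=np.radians(76.2-38); 
sh,rv=goto([450,-100,150],0); a=0.66; c,n=np.cos(a),np.sin(a); print(np.array([[c,-n],[n,c]])@sh[:2]/2)
grab('wrist');a,d,p=grab('wrist'); w=cloud(d,p); x=analyse(w,np.array([580,111.]))
E
```

```text
8.35 [580.15218188 108.85870127 190.10276349] 51.21085005608498 [ 0.46560844 -0.18074993  0.37726641] (array([-176.1,  171.8,   40.3]), array([-1.00e-03,  1.00e-03, -1.33e+00]))
[-122.22555357   13.87539387]
lower c [580.22772773 109.63440276] joint [580.11850205 109.99085266] flat deg 103.04743159613422 cost 48.41504796424409 119 335
top mean [nan nan]
top 2nd-moment EighResult(eigenvalues=array([nan, nan]), eigenvectors=array([[nan, nan],
       [nan, nan]]))fit.py:17: RuntimeWarning: Mean of empty slice.
  top=near(w,c,14,126.5,131)[:,:2]; print('top mean',top.mean(0));
  ret = um.true_divide(
fit.py:18: RuntimeWarning: Mean of empty slice.
  t=(top-top.mean(0)); print('top 2nd-moment',np.linalg.eigh(np.cov(t.T)))
  avg = a.mean(axis, **keepdims_kw)
fit.py:18: RuntimeWarning: Degrees of freedom <= 0 for slice
  t=(top-top.mean(0)); print('top 2nd-moment',np.linalg.eigh(np.cov(t.T)))
  c *= np.true_divide(1, fact)
  c *= np.true_divide(1, fact)
```

The flat reads 103°, which faces the driver. Now the collar.

Emit:
send_rows([
  [[-18,17,0,0,0,-0.15,0.2],[-40,38,0,0,0,-0.3,0.2],[-62,60,0,0,0,-0.45,0.2],[-80,78,0,0,0,-0.6,0.2],[-88,86,0,0,0,-0.66,0.2]],
])

```text
t: 9.07
ee_pos: [514.7, 3.5, 188.9]
tool_rot: [-2.827, -1.371, 0.001]
force: [0.6, 0.3, -0.4]
opening: 51.3
grip_force: 0.0
```

Emit:
send_rows([
  [[-30,3,10,0,0,-0.15,0.2],[-60,7,20,0,0,-0.3,0.2],[-90,10,30,0,0,-0.45,0.2],[-115,13,40,0,0,-0.6,0.2],[-122,14,50,0,0,-0.67,0.2]],
])

```text
t: 9.7
ee_pos: [449.8, -100.9, 138.7]
tool_rot: [-2.219, -2.223, 0.001]
force: [0.4, 0.4, -0.1]
opening: 50.9
grip_force: 0.0
```

Emit:
send_rows([
  [[0,0,0,0,0,0,0.2],[0,0,0,0,0,0,0.2]],
])

```text
t: 9.95
ee_pos: [450.8, -99.6, 139.4]
tool_rot: [2.223, 2.22, 0.0]
force: [0.1, 0.3, -0.0]
opening: 51.4
grip_force: 0.0
```

```bash
cat > col.py <<'E'
from fit import *
def collar(c,f):
    s=sense(); print(s['t'],s['ee_pos'],yaw(),s['opening'])
    a,d,p=grab('wrist',f); w=cloud(d,p); c=np.array(c,float)
    q=near(w,c,45,13.5,19)[:,:2]
    # annulus 12.5..20
    for i in range(3): 
        q=q[np.hypot(*(q-c).T)<24] if i else q
        g=lambda v:np.clip(np.hypot(*(q-v).T)-20,0,None)+np.clip(12.5-np.hypot(*(q-v).T),0,None)
        c=least_squares(g,c,loss='soft_l1').x
    h=near(w,c,33,3,16.5); k=np.hypot(*(h[:,:2]-c).T)>22.5; h=h[k][:,:2]; m=h.mean(0)-c
    print('collar c',c,len(q),'screw deg',np.degrees(np.arctan2(m[1],m[0])),len(h),np.hypot(*m), 'top z',np.median(near(w,c,19.5,10,20)[:,2]))
    for n in ('collar','screw_head'):
        for r in optics.tip_of('wrist',n)[:4]: print(n,np.round(r['xyz'],1),round(r['confidence'],2))
    cv2.imwrite('pics/c_'+f,cv2.resize(a[100:380,90:470,::-1],(760,560)))
    return c
if __name__=='__main__':
    collar([450,-100],'w4.png')
E
python3 col.py
```

```text
9.95 [450.8479746  -99.63988412 139.3846769 ] -0.08462040895473978 51.35840551147023
collar c [450.70376326 -96.2973082 ] 723 screw deg 83.31701595631279 112 26.763405033997103 top z 14.498798964070936
collar [453.  -95.9  -2.6] 0.92
collar [ 3.817e+02 -1.697e+02 -1.000e-01] 0.83
collar [ 5.444e+02 -8.850e+01 -4.000e-01] 0.8
collar [380.9 -36.8   4.4] 0.74
screw_head [385.1 -15.5   8.5] 0.94
screw_head [ 398.6 -137.2    8.3] 0.83
screw_head [519.1 -81.6   8.6] 0.72
screw_head [456.4 -64.8   4.3] 0.64
```

View pics/c_w4.png

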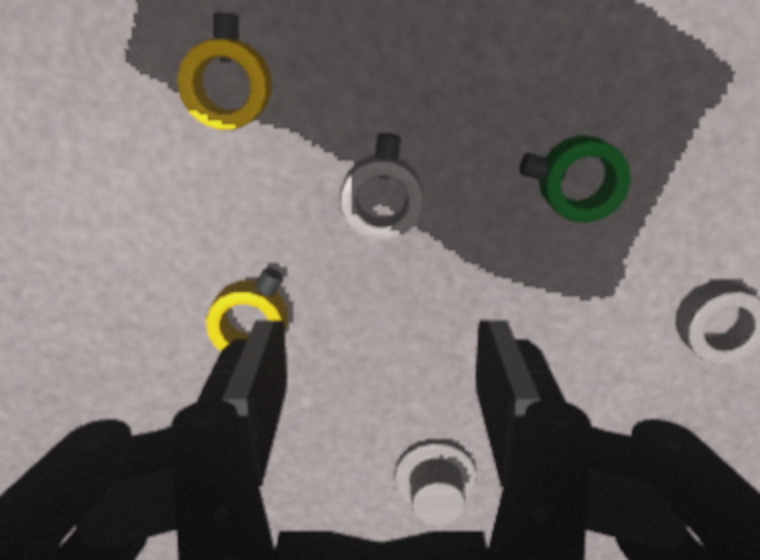

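The steel collar is at crop pixel (382,195), with its dark screw up and slightly right at (388,147). The green and yellow ones are clearly separate. I go closer, align, and re-measure once.

Emit:
send_rows([
  [[3.3,-0.1,15,0,0,0.06,0.2],[3.3,-0.1,30,0,0,0.116,0.2],[3.3,-0.1,45,0,0,0.116,0.2],[3.3,-0.1,45,0,0,0.116,0.2],[3.3,-0.1,45,0,0,0.116,0.2]],
])

```text
t: 10.72
ee_pos: [450.8, -96.5, 94.8]
tool_rot: [2.346, 2.089, 0.0]
force: [1.2, 0.7, 0.2]
opening: 51.0
grip_force: 0.0
```

```bash
python3 - <<'E'
from col import *
c=collar([450.7,-96.3],'w5.png'); print(goto([*c,2],-6.7))
E
```

```text
10.725 [450.78996391 -96.48443082  94.79192203] -6.638892238128009 51.00756065753666
collar c [450.78263865 -96.54522744] 979 screw deg 83.54741902216121 161 26.783039546942362 top z 14.497836568396494
collar [ 5.462e+02 -8.890e+01 -5.000e-01] 0.97
collar [449.6 -98.4   0.7] 0.67
collar [380.  -36.8   1.3] 0.56
screw_head [518.4 -81.3   7. ] 0.76
screw_head [385.8 -12.6   8.3] 0.58
screw_head [455.7 -67.7   5.4] 0.55
(array([ 0.1, -0.1, 92.9]), array([0.001, 0.   , 0.001]))
```

Emit:
send_rows([
  [[0,0,40,0,0,0,0.2],[0,0,75,0,0,0,0.2],[0,0,88,0,0,0,0.2],[0,0,93,0,0,0,0.2],[0,0,93,0,0,0,0.2]],
])

```text
t: 11.5
ee_pos: [450.9, -96.7, 1.9]
tool_rot: [2.346, 2.088, 0.001]
force: [-0.3, -0.3, -0.2]
opening: 51.1
grip_force: 0.0
```

Emit:
send_rows([
  [[0,0,0,0,0,0,-1],[0,0,0,0,0,0,-1],[0,0,0,0,0,0,-1],[0,0,0,0,0,0,-1],[0,0,0,0,0,0,-1]],
])

```text
t: 12.12
ee_pos: [451.0, -96.7, 2.5]
tool_rot: [2.345, 2.088, 0.001]
force: [-1.2, -0.7, 7.3]
opening: 37.2
grip_force: 59.5
```

```bash
python3 - <<'E'
from h import *
s=sense(); print(s['t'],s['ee_pos'],yaw(),s['opening'],s['grip_force'],s['force'])
E
```

```text
12.125 [450.97312783 -96.6841365    2.50733021] -6.648478343810074 37.20514412965409 59.50861589983106 [-1.19462348 -0.73007481  7.30705264]
```

Emit:
send_rows([
  [[0,0,-10,0,0,0,-1],[0,0,-50,0,0,0,-1],[0,0,-100,0,0,0,-1],[0,0,-150,0,0,0,-1],[0,0,-160,0,0,0,-1]],
])

```text
t: 12.75
ee_pos: [451.3, -96.7, 164.8]
tool_rot: [2.342, 2.086, 0.004]
force: [0.7, -0.0, -2.0]
opening: 37.3
grip_force: 60.8
```

```bash
python3 - <<'E'
from h import *
s=sense(); print(s['t'],s['ee_pos'],yaw(),s['opening'],s['grip_force'],s['force'])
sh,rv=goto([580.2,111,165],13.5); print(sh,rv, np.linalg.norm(sh))
E
```

```text
12.75 [451.2802986  -96.73621516 164.84198918] -6.637647553705181 37.293335365757805 60.76404372230172 [ 0.6910742  -0.01339797 -2.04279243]
[2.212e+02 1.040e+02 1.000e-01] [ 0.006  0.003 -0.351] 244.42882399586182
```

Emit:
send_rows([
  [[45,21,0,0,0,-0.07,-1],[100,47,0,0,0,-0.16,-1],[155,73,0,0,0,-0.25,-1],[200,94,0,0,0,-0.32,-1],[221,104,0,0,0,-0.351,-1]],
])

```text
t: 13.38
ee_pos: [579.8, 113.2, 160.4]
tool_rot: [-1.941, -2.469, 0.001]
force: [0.6, -0.3, -1.6]
opening: 36.7
grip_force: 60.7
```

Emit:
send_rows([
  [[0,0,0,0,0,0,-1],[0,0,0,0,0,0,-1],[0,0,0,0,0,0,-1]],
])

```text
t: 13.75
ee_pos: [579.0, 110.0, 161.3]
tool_rot: [-1.947, -2.465, 0.001]
force: [-0.8, -0.3, -0.7]
opening: 37.1
grip_force: 60.7
```

```bash
python3 - <<'E'
from fit import *
s=sense(); print(s['t'],s['ee_pos'],yaw(),s['opening'],s['grip_force'],s['force'])
a,d,p=grab('wrist'); w=cloud(d,p); np.savez('w6.npz',w=w)
cv2.imwrite('pics/w6.png',cv2.resize(a[220:420,140:420,::-1],(784,560)))
T=R.from_rotvec(s['tool_rot']); tt=T.inv().apply(w.reshape(-1,3)-s['ee_pos']).reshape(w.shape)
m=(np.abs(tt[...,0])<40)&(np.abs(tt[...,1])<19)&(tt[...,2]>-25)&(tt[...,2]<12)
q=tt[m]; print(len(q),q.min(0),q.max(0))
k=q[:,0]>22; print('screw',k.sum(),q[k].mean(0) if k.any() else '',q[k].min(0),q[k].max(0)); 
top=q[(q[:,2]<-11)]; print('top z hist',np.histogram(q[:,2],bins=np.arange(-25,12,2)))
g=lambda v:np.clip(np.hypot(*(q[q[:,0]<21][:,:2]-v).T)-20,0,None)+np.clip(12.5-np.hypot(*(q[q[:,0]<21][:,:2]-v).T),0,None)
print('c in tool',least_squares(g,[0,0],loss='soft_l1').x)
for n in ('collar','screw_head','collar_mid'):
    for r in optics.tip_of('wrist',n)[:3]: print(n,np.round(r['xyz'],1),round(r['confidence'],2),T.inv().apply(r['xyz']-s['ee_pos']).round(1))
x=analyse(w,np.array([580.2,111]))
E
```

```text
13.75 [578.95436717 110.00457473 161.26067379] 13.380161674601583 37.09061464642255 60.70427734404802 [-0.84033998 -0.33558573 -0.72575834]
4512 [-20.31921275 -18.99924023 -24.94953287] [31.15804173 18.98711618  3.6623223 ]
screw 462 [27.20436433 -0.55422912 -7.56892324] [ 22.05831909  -5.83143559 -10.95072041] [31.15804173  4.72686297 -0.06683327]
top z hist (array([  35,   36,   37,   29,   35,  144, 2169,  601,  432,  286,  223,
        207,  152,  114,   12,    0,    0,    0]), array([-25, -23, -21, -19, -17, -15, -13, -11,  -9,  -7,  -5,  -3,  -1,
         1,   3,   5,   7,   9,  11]))
c in tool [ 0.80968082 -0.0849758 ]
collar [ 378.8 -163.7    2.2] 0.91 [-219.9 -258.   159.2]
collar [382.3 -38.2   3.3] 0.9 [ -98.7 -225.5  158.1]
collar [577.9 108.9 157. ] 0.57 [-0.8 -1.3  4.3]
screw_head [385.6 -13.6   8.4] 0.83 [ -75.5 -216.6  153. ]
screw_head [576.8 138.2 163.4] 0.59 [27.9  4.4 -2.1]
screw_head [ 397.4 -139.9    6.9] 0.58 [-201.1 -234.4  154.5]
collar_mid [381.5 -40.5   9.4] 0.96 [-100.7 -226.9  152. ]
collar_mid [ 386.5 -161.    10.2] 0.91 [-219.1 -249.9  151.2]
lower c [580.30305301 110.82468567] joint [580.32981975 110.71794345] flat deg 101.76979507028233 cost 19.390072310771515 131 241
top mean [585.49365842 117.19113033]
top 2nd-moment EighResult(eigenvalues=array([0.19145754, 1.3486399 ]), eigenvectors=array([[-0.37085532, -0.92869065],
       [-0.92869065,  0.37085532]]))
```

View pics/w6.png

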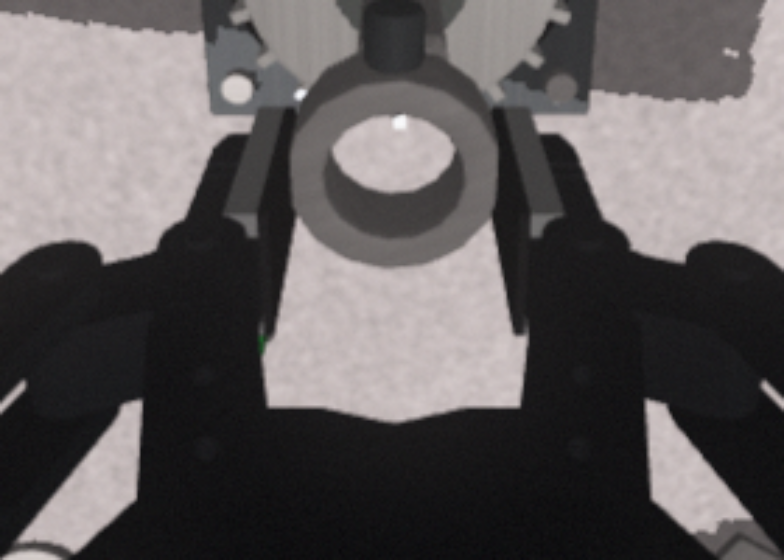

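Emit:
send_rows([
  [[0.1,1.5,0,0,0,0.015,-1],[0.1,1.5,12,0,0,0.015,-1],[0.1,1.5,24,0,0,0.015,-1],[0.1,1.5,24,0,0,0.015,-1],[0.1,1.5,24,0,0,0.015,-1]],
])

```text
t: 14.58
ee_pos: [580.9, 111.4, 137.2]
tool_rot: [-1.964, -2.452, 0.0]
force: [0.8, 0.5, -1.2]
opening: 37.3
grip_force: 60.7
```

```bash
python3 - <<'E'
from fit import *
P=[];Y=[]
for i in range(5):
    a,d,p=grab('wrist'); s=sense(); P.append(s['ee_pos']);Y.append(yaw())
P=np.array(P); print(s['t'],P.mean(0),P.std(0),np.mean(Y),s['opening'],s['force'],s['tool_rot'])
pos=P.mean(0)
w=cloud(d,p); cv2.imwrite('pics/w7.png',cv2.resize(a[220:420,140:420,::-1],(784,560)))
T=R.from_rotvec(s['tool_rot']); tt=T.inv().apply(w.reshape(-1,3)-pos).reshape(w.shape)
m=(np.abs(tt[...,0])<21)&(np.abs(tt[...,1])<19)&(tt[...,2]>-25)&(tt[...,2]<-9.5); q=tt[m][:,:2]
g=lambda v:np.clip(np.hypot(*(q-v).T)-20,0,None)+np.clip(12.5-np.hypot(*(q-v).T),0,None)
c=least_squares(g,[0,0],loss='soft_l1').x; cw=pos+T.apply([*c,0]); print('c in tool',c,'world',cw)
mz=(tt[...,0]>22)&(tt[...,0]<34)&(np.abs(tt[...,1])<9)&(tt[...,2]<4)&(tt[...,2]>-14); k=tt[mz]; print('screw',len(k),k.mean(0),k.min(0),k.max(0))
print('in bore', [len(tt[(np.hypot(tt[...,0]-c[0],tt[...,1]-c[1])<10)&(tt[...,2]>z)&(tt[...,2]<z+3)]) for z in range(-12,12,3)])
x=analyse(w,np.array([580.2,111]))
E
```

```text
14.825 [580.95971791 111.42680825 137.51259071] [0.01179763 0.00713337 0.06628669] 12.60820143127494 37.08733763602459 [ 0.51770055 -0.61997737 -1.23219304] [1.96375903e+00 2.45162582e+00 4.67726976e-04]
c in tool [0.54742859 0.11235327] world [580.94984655 111.98556032 137.51256046]
screw 455 [27.22617616 -0.67841926 -7.47843499] [ 22.00448724  -5.97201535 -11.1330706 ] [30.75785969  4.59868052  0.14789366]
in bore [0, 0, 0, 0, 0, 0, 0, 307]
lower c [580.15820968 110.76245367] joint [580.11397052 110.72879064] flat deg 109.06650415862578 cost 4.180790946600627 157 92
top mean [580.67539992 107.62463558]
top 2nd-moment EighResult(eigenvalues=array([ 6.04536513, 14.83075304]), eigenvectors=array([[ 0.20373246, -0.9790266 ],
       [-0.9790266 , -0.20373246]]))
```

View pics/w7.png

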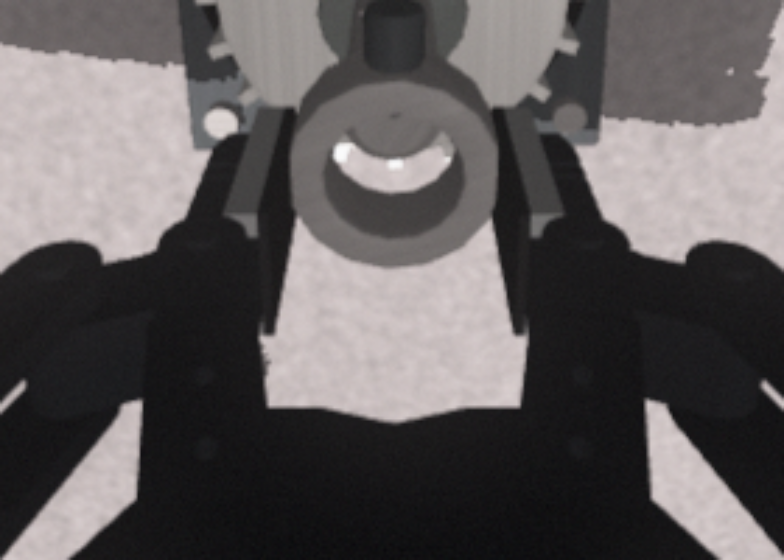

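Emit:
send_rows([
  [[-0.7,-0.7,0,0,0,0.005,-1],[-0.7,-0.7,5,0,0,0.005,-1],[-0.7,-0.7,8,0,0,0.005,-1],[-0.7,-0.7,11,0,0,0.005,-1],[-0.7,-0.7,14,0,0,0.005,-1]],
])

```text
t: 15.45
ee_pos: [580.3, 110.6, 123.0]
tool_rot: [-1.97, -2.447, 0.0]
force: [-0.1, 0.5, -1.3]
opening: 37.5
grip_force: 60.7
```

```bash
python3 - <<'E'
from fit import *
for i in range(3): a,d,p=grab('wrist'); s=sense()
print(s['t'],s['ee_pos'],yaw(),s['opening'],s['force'],s['torque'])
cv2.imwrite('pics/w8.png',cv2.resize(a[220:420,140:420,::-1],(784,560)))
E
```

```text
15.6 [580.25440943 110.56581494 123.07502612] 12.317842146104114 37.44377963884319 [ 0.46640147  0.56350212 -0.71405477] [ 0.02391083  0.03977923 -0.05871785]
```

View pics/w8.png

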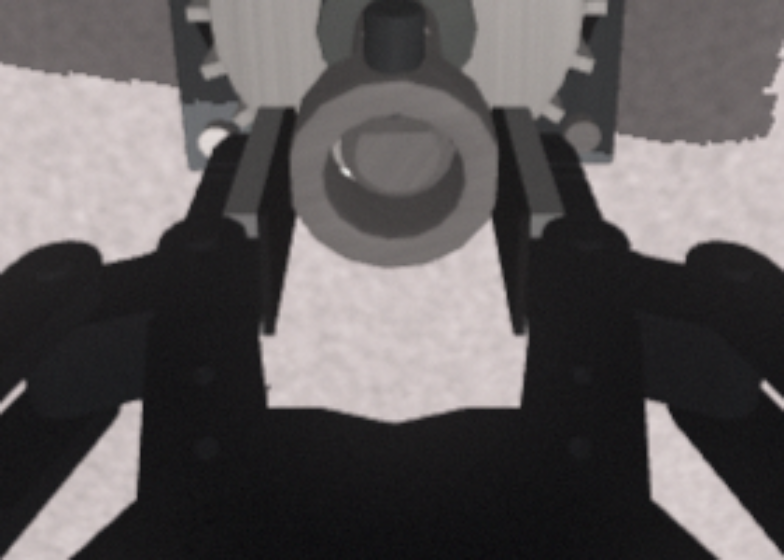

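The shaft has entered the bore with no force. Its top is centred at x≈403 and the bore at x≈395, so I nudge +y and lower slowly.

Emit:
send_rows([
  [[0,0.5,0,0,0,0,-1],[0,0.9,2,0,0,0,-1],[0,0.9,5,0,0,0,-1],[0,0.9,8,0,0,0,-1],[0,0.9,10,0,0,0,-1]],
])

```text
t: 16.23
ee_pos: [581.1, 110.7, 113.0]
tool_rot: [-1.97, -2.447, 0.0]
force: [0.3, 0.1, -0.5]
opening: 36.9
grip_force: 60.7
```

```bash
python3 - <<'E'
from fit import *
for i in range(3): a,d,p=grab('wrist'); s=sense()
print(s['t'],s['ee_pos'],yaw(),s['opening'],s['force'],s['torque'],s['tool_rot'])
cv2.imwrite('pics/w9.png',cv2.resize(a[240:340,210:350,::-1],(784,560)))
E
```

```text
16.375 [581.14720149 110.74292089 113.14927116] 12.320591887133169 37.314007357594704 [ 0.8412631   0.01731494 -0.94113198] [-0.03278005 -0.02264173  0.02131561] [-1.97018561e+00 -2.44694248e+00  3.27831314e-04]
```

View pics/w9.png

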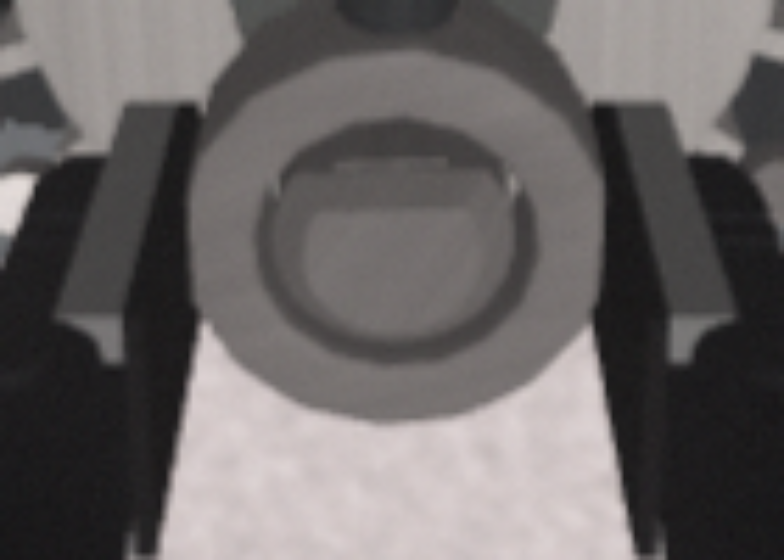

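The shaft is centred in the bore and the flat is parallel to the screw side, with no contact force. Last lowering now: the screw's mid height is TCP + 5.5, so the TCP should stop at 99.5.

Emit:
send_rows([
  [[0,0,3,0,0,0,-1],[0,0,6,0,0,0,-1],[0,0,9,0,0,0,-1],[0,0,12,0,0,0,-1],[0,0,13.6,0,0,0,-1]],
])

```text
t: 17.0
ee_pos: [581.1, 110.7, 99.4]
tool_rot: [-1.97, -2.447, 0.0]
force: [-0.3, 0.6, -0.7]
opening: 37.1
grip_force: 60.7
```

Emit:
send_rows([
  [[0,0,0,0,0,0,-1],[0,0,0,0,0,0,-1],[0,0,0,0,0,0,-1]],
])

```text
t: 17.38
ee_pos: [581.3, 110.7, 99.8]
tool_rot: [1.97, 2.447, 0.0]
force: [-0.4, -0.3, -1.2]
opening: 37.4
grip_force: 60.7
```

```bash
python3 - <<'E'
from fit import *
P=[]
for i in range(4): a,d,p=grab('wrist'); s=sense(); P.append(s['ee_pos'])
pos=np.mean(P,0); print(s['t'],pos,yaw(),s['opening'],s['force'],s['torque'])
cv2.imwrite('pics/w10.png',cv2.resize(a[200:380,140:420,::-1],(784,504)))
w=cloud(d,p); T=R.from_rotvec(s['tool_rot']); tt=T.inv().apply(w.reshape(-1,3)-pos).reshape(w.shape)
k=tt[(tt[...,0]>22)&(tt[...,0]<34)&(np.abs(tt[...,1])<9)&(tt[...,2]<4)&(tt[...,2]>-14)]; print('screw top z',pos[2]-np.percentile(k[:,2],2),'ang',np.degrees(np.arctan2(k[:,1].mean(),k[:,0].mean())))
C=np.array([580.25,110.85]); driver(w,C)
b=w[(w[...,2]>100)&(w[...,2]<112)]; r=np.hypot(*(b[:,:2]-C).T); b=b[(r>100)&(r<135)]; print('bit top z',np.percentile(b[:,2],98),len(b))
E
```

```text
17.575 [581.21241375 110.74664853  99.74483205] 12.317456720235258 37.05966169450173 [-0.70285089  0.57927922 -0.90943861] [-0.04013823 -0.00027232 -0.00837132]
screw top z 110.07496047644788 ang -1.4097147954529479
driver 97 1146 mean ang 103.58201742985995 mid ang 103.5886519120726 rmin 99.60337182982401
plate ((528.4056396484375, 94.65414428710938), (529.353515625, 306.77349853515625), 34.553558349609375)
bit top z 108.312403985046 1110
```

View pics/w10.png

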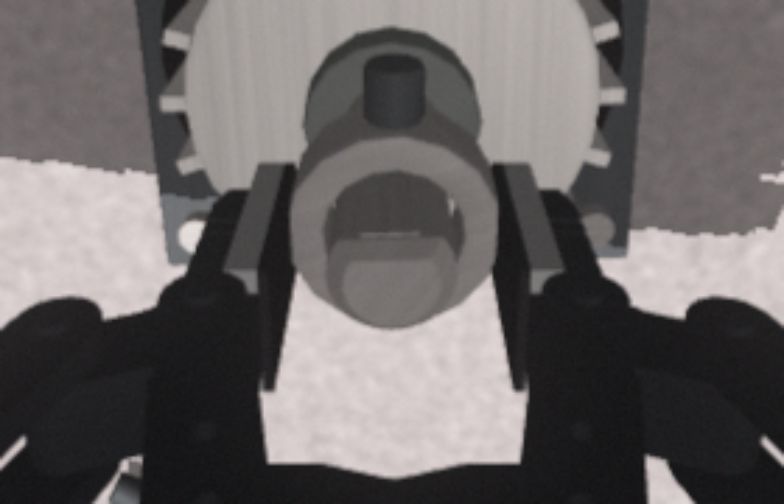

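The collar is on the shaft with its screw at (395,90), pointing at the driver. The screw's mid height is about 105, the angles agree to about 0.3°, and the contact force is near zero. I hand the job in.

```bash
python3 -c "
from rig import ctrl; print(ctrl.close_job())"
```

```text
the job is handed in; nothing more can be done
None
```

Job handed in at about 17.6 s, with no verdict returned: the flat was turned to face the driver, and the steel collar is held over the shaft with its screw about halfway up the flat (about 105 mm), facing the driver to within about 0.3°, still gripped, with the plain ring, bush and gland untouched.

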